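# Shut and lock the lid of a shielded test box

### The arm

A 7-joint arm with a two-finger parallel gripper is mounted at the origin on the work surface. World frame = base frame: x ahead of the robot, y to its left, z up, the work surface at z = 0. Lengths are in mm, angles in rad, forces in N, time in s.
With the tool pointing down it reaches from about 400 to 875 mm from the base axis. Payload 4.4 kg.
Tool frame: the origin (TCP) lies on the centre line of the jaws, within the pads' length; the fingertips stand 25 mm ahead of it and the grasp point (between the pads) lies 6 mm ahead of it (ctrl.finger_overhang is the distance from the TCP to the fingertips, in mm); z points along the fingers, y is the line along which they close (so a half turn about z gives the same grasp; the last joint's range is limited). The gripper opens to 85 mm and grips with 20 to 120 N. Pads are 22 mm wide; open, the fingers measure 114 mm over their backs; the gripper's body (76 mm by 85 mm) begins 54 mm behind the grasp point. The pads swing forward as they close: fully open they stand 13 mm farther back than shut.
Start: joints at [1.235, 0.628, 0.038, 1.517, -0.027, 0.996, -0.02], TCP at [173.277, -626.492, 256.313] pointing down, gripper open.
Joint ranges: [-3.06, 3.06], [-0.37, 2.12], [-1.25, 1.32], [0.18, 2.47], [-1.1, 4.24], [0.23, 1.98], [-2.94, 2.94]. Speed limits (rad/s): [2.57, 2.57, 3.14, 3.14, 3.14, 3.14, 3.14].

### API

Orientations are given as [roll, pitch, yaw] about the fixed x, y, z axes, in that order (R = Rz(yaw) Ry(pitch) Rx(roll)).
In Python, from cell import ctrl gives the robot as it stands. The module is installed in compiled form; this text tells all that it offers.
- The arm moves only by the tool play_rows, never from a script. Its argument "targets" is a list of rows, each a list of 5 numbers: the closure, from 0 (fully open) to 1 (shut), then the shift along the tool's x, y, z in cm, then the turn about the tool's z in degrees. In form: [[gripper, dx, dy, dz, spin], ...]. A call has 1 to 10 rows; each row is the pose to reach, as a shift and turn from the pose commanded when the call began, along the tool's axes at that moment; what a row does not reach only later rows make up. A row lasts 1/10 s, in which the tool goes at most 50 mm and 8.59 degrees, less where a joint would pass 70% of its speed; a pose out of reach is approached as far as the arm can. A call with a gripper value outside its range is refused whole. The fingers move at their own pace and stop on an object; the grip force is fixed at half the most. Time passes only in rows, so rows that repeat a pose let the fingers close. It gives the time, the measured TCP pose, the force, the opening and the grip force at its end, in the units of the state.
- ctrl.read_state(): the state, without advancing time (a new reading comes with each control period).
- ctrl.get_image(name): name is "scene" or "top" or "wrist"; returns (picture, depth): 420x560x3 uint8, red, green, blue; 420x560 float32, mm along the optical axis (not along the pixel's ray), 0 where there is no reading.
- ctrl.calibration(name): a dict with "vfov" (degrees; the focal length in pixels is half the picture's height over the tangent of half this angle, whatever the lens; pixels are square), "cx", "cy" (the principal point, pixels), "k1" (the pictures are not rectified: a ray, as slopes to the right and down, at radius r is drawn at 1 + k1 r^2 times it, then the intrinsics apply), "extrinsics" (4x4, takes a point from camera to world coordinates); the wrist camera has in their place "mount" (4x4, takes a point from camera to tool coordinates, whose origin is the TCP and whose axes are the flange's). Camera axes: x right, y down, z forward; pixel columns grow to the right and rows downward; lengths in mm; the calibration is good to about 2 mm. A picture is of the moment at which its call begins: read the wrist's pose just before it. calibration takes no time and is no camera call.
- ctrl.finish_job(): hands the job in; it is judged then, once.
Trained networks look in the newest picture that a camera, given by its name, has taken for a name from the list of things; names that differ only in an ending like _2 or _b are one class to them, and where a whole thing is asked for, a point or a joint stands for the part that bears it (a point fixed in the world has none). Each returns a list of dicts, best first, with "confidence" (0 to 1); they miss things now and then, are a little off and sometimes report something else, mostly with a low value. They report only what shows in the picture. A call takes as long as a camera call.
- ctrl.search_frame(camera, name): "bbox" ([left, top, right, bottom] in pixels, round what is visible of it).
- ctrl.trace(camera, name): "pixels" (420x560 bool, what is visible of it) and "bbox" ([left, top, right, bottom] in pixels, round what is visible of it).
The state is a dict: "clock": time; "qpos": joint angles; "qd": joint speeds; "tau": joint torques, N m; "eef_pos": TCP position; "tool_rot": TCP orientation; "force": force on the tool from outside, world axes, zero at the start; "torque": the same for the moment, N m; "width": finger opening in mm; "gripper_force": force on a finger pad.
Only numpy, scipy, OpenCV 4.12 (cv2) and the standard library are available. Lean on these libraries where they do the work, as an engineer would, in place of code of your own. Each camera call takes 0.05 s, during which the arm holds its last target. There are 200 camera calls.

### The job

Get the shielded test box ready for its emission test: push its raised lid down onto the seal, then put a fingertip in the slot of each of the two quarter-turn fasteners and turn it clockwise to its stop, so that the lid is drawn down tight and locked. This is all pushing and turning: do not swing the lid further open, and leave the breaker inside and the other things on the bench where they are.

Things in the scene. Friction and masses are not known exactly. Their poses are not given: they have to be found in the camera images.
- box: shielded test box, fixed: grey case 280 mm deep (its x) by 360 mm wide (its y), rim 130 mm above the bench. Origin: centre of its underside, on the bench; -x is its front, towards the robot; +y its left, z up. The fasteners stand on the lid, their axes 225 mm from the hinge line, 110 mm to the left (+y) and right of the middle
- hinge (a point): middle of the lid's hinge line (along the box's y), at the far edge of the box, 140 mm behind its origin, 130 mm above the bench. The lid is an aluminium panel 372 mm wide reaching 289 mm from here towards the front, its top face 3 mm above this line when shut
- lid (a joint): opening of the lid, rad: 0 = shut, grows as the front rises. Friction hinge: stays where left, needs 1 to 4 N at the front to go down. A springy seal under the front is met at about 0.03; a push of about 10 N flattens it; let go, the lid rises to 0.015 to 0.03 and stays until the fasteners draw it to about 0.004
- lid_front (a point): bare spot on the lid's top face midway between the two fasteners, 235 mm from the hinge, 54 mm behind the front edge: a good place to push, with 114 mm between the collars. Moves with the lid; z = its outward normal
- left_slot (a point): left fastener: centre of its top face, on its axis; z = lid's normal, y along its slot (turns with it). A metal disc, 80 mm across, flush in a fixed black collar 106 mm across, both 16 mm above the lid's panel. Finger slot across the disc: 68 mm long, 30 wide, 12 deep, ends closed, floor dark. A fingertip in one half, 15 to 20 mm off the axis, moved round it against the side wall, turns it with 5 to 15 N
- right_slot (a point): right fastener: centre of its top face, on its axis; z = lid's normal, y along its slot (turns with it). A metal disc, 80 mm across, flush in a fixed black collar 106 mm across, both 16 mm above the lid's panel. Finger slot across the disc: 68 mm long, 30 wide, 12 deep, ends closed, floor dark. A fingertip in one half, 15 to 20 mm off the axis, moved round it against the side wall, turns it with 5 to 15 N
- left_cam (a joint): turn of the left fastener, rad: 0 = unlocked, slot parallel to the lid's front edge; grows clockwise from above to a hard stop at 1.571 = locked, slot towards the front edge. Stays where left. Its pawl under the lid meets the box's keeper at about 0.6 and has drawn the lid tight by 1.3; it misses if the front edge is over 12 mm up; turned past 0.6 it keeps an open lid from shutting
- right_cam (a joint): turn of the right fastener, rad: 0 = unlocked, slot parallel to the lid's front edge; grows clockwise from above to a hard stop at 1.571 = locked, slot towards the front edge. Stays where left. Its pawl under the lid meets the box's keeper at about 0.6 and has drawn the lid tight by 1.3; it misses if the front edge is over 12 mm up; turned past 0.6 it keeps an open lid from shutting
- dut: three-pole miniature circuit breaker under test, white, 85 x 54 x 77 mm, loose on the floor inside the box; origin centre of underside. Leave it alone.
- mini_breaker: two-pole miniature breaker, white, 85 x 36 x 77 mm, standing on the bench just to the left of the box; origin centre of underside. Leave it alone.
- contactor: small grey and black contactor, 76 x 45 x 87 mm, standing on the bench just to the right of the box; origin centre of underside. Leave it alone.
- mccb: black and white moulded-case breaker, 150 x 105 mm, 97 mm high, on the bench front right; origin centre of underside. Leave it alone.
- screwdriver: black-handled screwdriver, 190 mm long, 26 mm thick, lying on the bench in front of the box; origin at mid-length on the bench. Leave it alone.
- tape: roll of paper tape, 96 mm across, 18 mm high, lying on the bench front left; origin centre of underside. Leave it alone.
- field_probe: black near-field probe wand with a loop end, 205 mm long, 16 mm thick, lying on the bench on the left; origin on the bench below the handle. Leave it alone.

How it is judged (in metres and radians):
On the way, in this order (a step that is already met when the one before it is completed fails the run):
1. the lid is pushed down onto its seal (value of joint lid below 0.035 rad), for 0.2 s.
2. both fasteners are turned clockwise to the stop (value of joint each of left_cam, right_cam above 1.42 rad), for 0.2 s.
At the end, for the whole second after the job is handed in: The lid is drawn down to less than 0.010 rad (3 mm at its front edge), and both fasteners stand within 0.15 rad (9 degrees) of their locked stop at 1.571 rad (all of step 2 and value of joint lid below 0.01 rad); the robot touches nothing.
It fails at once if the lid is raised beyond 0.7 rad (it starts at 0.6 rad or less) (value of joint lid above 0.7 rad).
It fails at once if one of the loose things on the bench or in the box is moved or lifted by more than 20 mm (distance of any of dut, mini_breaker, contactor, mccb, screwdriver, tape, field_probe from where it was at the start of the episode above 0.02 m).
It also fails if it takes over 64 s, if anything falls off the work surface, if the arm or the gripper's body presses on something with over 40 N, if the wrist force passes 120 N, or if a joint passes its speed limit or range.

## Working session

There is one attempt and no reset: what is moved stays moved. The work goes in short steps, Python scripts to look and compute and a tool call to move; the robot and the scene stay as the last step left them, time stands still between calls to the robot, and variables do not carry over. Pictures are saved under pics/ and viewed, at most 10 in all, crops included, and the job is handed in when it is done.

Besides the shell and the picture viewer there is one more tool, called in YAML: its name, and indented under it one key for each argument. play_rows: Moves the arm, as the interface text tells. Its arguments: {"type":"object","properties":{"targets":{"type":"array"}},"required":["targets"]}

```bash
mkdir -p pics; cat > h.py <<'E'
import numpy as np, cv2
from cell import ctrl
from scipy.spatial.transform import Rotation as R
def cam(n):
    c=ctrl.calibration(n); f=210/np.tan(np.radians(c['vfov']/2))
    return c,np.array([[f,0,c['cx']],[0,f,c['cy']],[0,0,1]]),np.array([c['k1'],0,0,0,0.])
def tool():
    s=ctrl.read_state(); T=np.eye(4); T[:3,:3]=R.from_euler('xyz',s['tool_rot']).as_matrix(); T[:3,3]=s['eef_pos']; return s,T
def shot(n,save=None):
    s,T=tool(); im,d=ctrl.get_image(n); c,K,D=cam(n)
    E=np.array(c['extrinsics']) if 'extrinsics' in c else T@np.array(c['mount'])
    if save: cv2.imwrite('pics/'+save,im[:,:,::-1])
    return im,d,K,D,E
def cloud(d,K,D,E):
    v,u=np.mgrid[:420,:560]; p=cv2.undistortPoints(np.stack([u.ravel(),v.ravel()],1).astype(float)[:,None],K,D)[:,0]
    P=np.c_[p,np.ones(len(p))]*d.reshape(-1,1); P=P@E[:3,:3].T+E[:3,3]; P[d.ravel()==0]=np.nan
    return P.reshape(420,560,3)
E
python3 - <<'E'
from h import *
for n in ['scene','top']:
    im,d,K,D,E=shot(n,n+'0.png'); P=cloud(d,K,D,E); np.save(n+'P.npy',P)
    print(n,E[:3,3].round())
    for t in ['lid','left_slot','right_slot','lid_front','box','contactor','mini_breaker','mccb']:
        for o in ctrl.trace(n,t)[:2]:
            m=o['pixels']; print(t,round(o['confidence'],2),o['bbox'],np.nanmedian(P[m],0).round(),np.nanpercentile(P[m],98,axis=0).round())
s,T=tool();print(s)
E
```

```text
scene [ 952. -238. 1511.]
lid 0.81 [195.1, 179.9, 341.5, 318.8] [ 651. -131.  211.] [776.  53. 282.]
left_slot 0.75 [283.0, 195.9, 307.2, 223.4] [596. -14. 254.] [630.  20. 283.]
left_slot 0.62 [318.4, 202.6, 339.1, 224.6] [610. 122.  50.] [644. 145.  76.]
right_slot 0.88 [214.2, 235.9, 238.0, 261.3] [ 591. -236.  254.] [ 625. -202.  282.]
lid_front 0.94 [192.1, 181.4, 344.3, 321.1] [ 651. -131.  211.] [776.  53. 282.]
box 0.83 [193.2, 175.2, 340.8, 321.4] [ 658. -131.  207.] [787.  53. 282.]
contactor 0.69 [195.7, 285.3, 218.8, 306.3] [ 659. -369.   80.] [ 687. -347.   89.]
contactor 0.56 [280.8, 195.5, 307.0, 225.1] [596. -14. 255.] [631.  22. 283.]
mini_breaker 0.6 [317.1, 197.8, 338.1, 225.7] [610. 122.  48.] [644. 145.  76.]
mini_breaker 0.49 [108.6, 226.4, 156.3, 276.7] [ 390. -518.   67.] [ 448. -469.   91.]
mccb 0.91 [110.1, 226.8, 156.5, 276.6] [ 389. -518.   66.] [ 448. -469.   90.]
top [ 250.   22. 1670.]
lid 0.77 [259.4, 132.9, 403.6, 210.4] [ 639. -123.  221.] [777.  54. 287.]
left_slot 0.9 [273.9, 172.5, 303.2, 195.7] [602. -14. 256.] [632.  21. 290.]
right_slot 0.64 [3
[... 634 characters left out ...]
: 0.9, 'qpos': array([ 1.23518052,  0.62836222,  0.03855561,  1.51740938, -0.02699484,
        0.99629376, -0.01999115]), 'qd': array([ 1.28067467e-03, -5.25986455e-05,  2.00087288e-03,  9.49298119e-04,
       -2.14180430e-04,  9.37918911e-04,  1.28305349e-03]), 'tau': array([ 6.56584380e-04, -5.63266110e+01,  1.22579433e+00, -1.93784237e+01,
        1.10064089e-02,  1.55271766e-03, -9.45631115e-06]), 'eef_pos': array([ 173.25707949, -626.49854531,  256.33593728]), 'tool_rot': array([ 3.14154567e+00, -1.87483644e-06,  2.69757250e-01]), 'force': array([0.16225813, 0.00771695, 0.06980105]), 'torque': array([0.00833654, 0.00365412, 0.00804058]), 'gripper_force': 0.0, 'width': 85.56979668836905}
```

```bash
python3 - <<'E'
from h import *
a=cv2.imread('pics/scene0.png')[150:340,90:370]; cv2.imwrite('pics/s1.png',cv2.resize(a,(784,532),interpolation=cv2.INTER_CUBIC))
for n in ['scene','top']:
    P=np.load(n+'P.npy').reshape(-1,3); P=P[~np.isnan(P[:,0])]
    Q=P[(P[:,0]>500)&(P[:,0]<850)&(P[:,1]>-340)&(P[:,1]<90)&(P[:,2]>120)]
    rng=np.random.default_rng(0); best=None
    for _ in range(400):
        p=Q[rng.choice(len(Q),3,False)]; nn=np.cross(p[1]-p[0],p[2]-p[0]); nn/=np.linalg.norm(nn)+1e-9
        if abs(nn[2])<.5: continue
        m=abs((Q-p[0])@nn)<3
        if best is None or m.sum()>best.sum(): best=m
    L=Q[best]; c=L.mean(0); nn=np.linalg.svd(L-c,full_matrices=False)[2][2]; nn*=np.sign(nn[2])
    L=Q[abs((Q-c)@nn)<3]
    print(n,len(Q),len(L),c.round(),nn.round(3),'open',np.arccos(nn[2]), 'yaw dir',np.degrees(np.arctan2(-nn[1],-nn[0])))
    r=cv2.minAreaRect(L[:,:2].astype(np.float32)); print(cv2.boxPoints(r).round(),r)
    # collars: points 10-20 above plane
    h=(Q-c)@nn; C=Q[(h>10)&(h<22)]
    for sgn in (-1,1):
        S=C[sgn*(C[:,1]+125)>0]; print(len(S),((S.min(0)+S.max(0))/2).round(1),np.median(S,0).round(1), np.ptp(S,axis=0).round())
E
```

```text
scene 11827 7397 [ 667. -129.  202.] [ 0.521 -0.014  0.854] open 0.5477726021287715 yaw dir 178.44475899815237
[[ 527. -308.]
 [ 786. -315.]
 [ 796.   57.]
 [ 538.   64.]] ((661.7930908203125, -125.48258972167969), (372.70697021484375, 258.16729736328125), 88.37699127197266)
606 [ 669.1 -207.5  215.1] [ 589.2 -234.9  265.2] [240. 148. 151.]
572 [673.1 -14.8 215.4] [596.1 -16.1 265.6] [235.  96. 150.]
top 10551 6352 [ 661. -125.  209.] [ 0.52  -0.016  0.854] open 0.5466415101257108 yaw dir 178.21361400520897
[[ 523. -309.]
 [ 786. -316.]
 [ 797.   56.]
 [ 534.   64.]] ((660.0908813476562, -126.32176208496094), (372.60430908203125, 263.020263671875), 88.33622741699219)
595 [ 666.8 -214.   218.9] [ 586.3 -231.5  269.6] [237. 135. 149.]
565 [670.  -35.2 219.8] [591.1 -12.9 270.6] [233. 139. 150.]
```

View pics/s1.png

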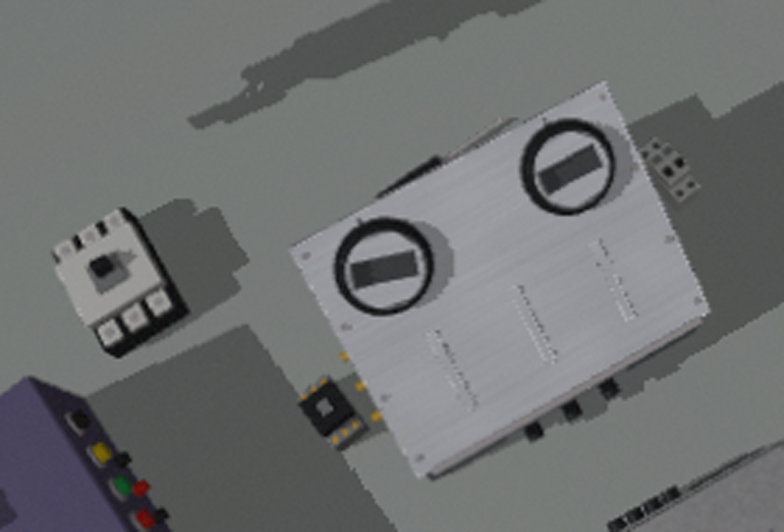

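The left fastener (568,167 in the crop) looks unturned. The right one (383,267) is already turned a little clockwise. The lid is open about 0.55 rad. Next I move above the push point.

play_rows:
  targets:
    - [1,0,0,-5,0]
    - [1,4,-3,-9,4]
    - [1,8,-6,-9,8]
    - [1,12,-9,-9,12]
    - [1,16,-12,-9,17]
    - [1,20,-15,-9,17]
    - [1,24,-18,-9,17]
    - [1,28,-21,-9,17]
    - [1,32,-24,-9,17]
    - [1,36,-27,-9,17]

```text
clock: 1.9
eef_pos: [442.3, -277.7, 346.7]
tool_rot: [3.141, -0.001, -0.027]
force: [1.0, -0.9, -0.6]
width: -0.0
gripper_force: 0.0
```

play_rows:
  targets:
    - [1,3,-4,0,0]
    - [1,6,-8,0,0]
    - [1,9,-12,0,0]
    - [1,11.4,-15.8,0,0]
    - [1,11.4,-15.8,0,0]
    - [1,11.4,-15.8,0,0]

```text
clock: 2.5
eef_pos: [559.8, -123.4, 346.1]
tool_rot: [3.141, 0.0, -0.024]
force: [0.3, 0.4, 1.1]
width: 0.0
gripper_force: 0.0
```

```bash
python3 - <<'E'
from h import *
im,d,K,D,E=shot('wrist','w1.png'); print(ctrl.finger_overhang, tool()[0]['eef_pos'],E.round(2))
E
```

```text
25.0 [ 559.08765912 -125.15538039  346.19512728] [[-2.0000e-02 -9.6000e-01 -2.7000e-01  6.2765e+02]
 [-1.0000e+00  2.0000e-02  1.0000e-02 -1.2478e+02]
 [-0.0000e+00  2.7000e-01 -9.6000e-01  4.6407e+02]
 [ 0.0000e+00  0.0000e+00  0.0000e+00  1.0000e+00]]
```

View pics/w1.png

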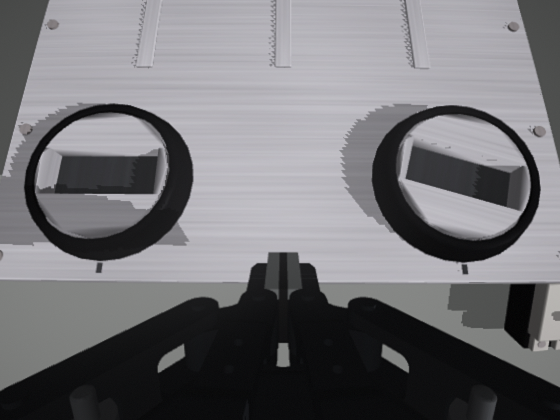

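The tips at (285,260) sit midway between the fasteners at (113,180) and (456,185). The right slot is turned about 0.25 rad. Pushing the lid down.

play_rows:
  targets:
    - [1,0.5,-0.2,4,0]
    - [1,0.5,-0.2,6,0]
    - [1,0.5,-0.2,7.5,0]
    - [1,0.5,-0.2,9,0]
    - [1,0.5,-0.2,10.5,0]
    - [1,0.5,-0.2,12,0]
    - [1,0.5,-0.2,13.5,0]
    - [1,0.5,-0.2,15,0]
    - [1,0.5,-0.2,16,0]
    - [1,0.5,-0.2,17,0]

```text
clock: 3.55
eef_pos: [564.0, -124.4, 176.1]
tool_rot: [3.141, -0.0, -0.029]
force: [-0.4, -0.4, 1.1]
width: 0.2
gripper_force: 0.4
```

play_rows:
  targets:
    - [1,0,0,0.4,0]
    - [1,0,0,0.8,0]
    - [1,0,0,1.2,0]
    - [1,0,0,1.4,0]
    - [1,0,0,1.4,0]

```text
clock: 4.05
eef_pos: [564.8, -122.7, 162.4]
tool_rot: [3.141, -0.001, -0.027]
force: [0.1, 0.5, -0.9]
width: -0.1
gripper_force: 0.0
```

play_rows:
  targets:
    - [1,0,0,0.1,0]
    - [1,0,0,0.2,0]
    - [1,0,0,0.3,0]
    - [1,0,0,0.4,0]
    - [1,0,0,0.4,0]

```text
clock: 4.55
eef_pos: [564.7, -122.7, 159.3]
tool_rot: [3.141, -0.001, -0.027]
force: [-2.0, 0.4, 8.2]
width: 0.3
gripper_force: 3.9
```

play_rows:
  targets:
    - [1,0,0,0.2,0]
    - [1,0,0,0.2,0]
    - [1,0,0,0.2,0]

```text
clock: 4.85
eef_pos: [564.7, -122.7, 158.0]
tool_rot: [3.141, -0.001, -0.027]
force: [-3.0, 1.1, 13.6]
width: -0.1
gripper_force: 6.5
```

Seal flattened. Now I raise the tool and measure both slots.

play_rows:
  targets:
    - [1,0,0,-3,0]
    - [0.7,0,0,-7,0]
    - [0.7,-1,0,-11,0]
    - [0.7,-2,0,-12,0]
    - [0.7,-2,0,-12,0]
    - [0.7,-2,0,-12,0]

```text
clock: 5.45
eef_pos: [544.0, -121.9, 275.5]
tool_rot: [-3.141, 0.001, -0.027]
force: [-0.5, -0.5, -0.5]
width: 25.9
gripper_force: 0.0
```

```bash
python3 - <<'E'
from h import *
im,d,K,D,E=shot('wrist','w2.png'); P=cloud(d,K,D,E); np.save('w2P.npy',P)
s,T=tool(); print(s['eef_pos'],s['tool_rot'],s['width'])
Q=P.reshape(-1,3); Q=Q[~np.isnan(Q[:,0])]
Q=Q[(Q[:,0]>480)&(Q[:,0]<640)&(Q[:,1]>-320)&(Q[:,1]<70)&(Q[:,2]>100)&(Q[:,2]<170)]
print(np.histogram(Q[:,2],bins=np.arange(120,170,2)))
for y0 in (-10,-232):
    S=Q[abs(Q[:,1]-y0)<75]
    t=S[(S[:,2]>144)]
    (cx,cy),r=cv2.minEnclosingCircle(t[:,:2].astype(np.float32)); print('collar',cx,cy,r,np.median(t,0), 'lid z',np.median(S[(S[:,2]<141)&(S[:,2]>128)],0))
    sl=S[(np.hypot(S[:,0]-cx,S[:,1]-cy)<36)&(S[:,2]<143)]
    print('slot',len(sl),np.median(sl[:,2]),cv2.minAreaRect(sl[:,:2].astype(np.float32)))
E
```

```text
[ 543.99749348 -121.81242882  274.88202718] [-3.14106084e+00  2.15701976e-03 -2.67133796e-02] 25.42358808161288
(array([    0,     0,     0,     0,     0,     0,   110, 15666, 38329,
        7319,  5546,  1627,   853,   975,  1006,  3243, 12344,  1641,
           0,     0,     0,     0,     0,     0]), array([120, 122, 124, 126, 128, 130, 132, 134, 136, 138, 140, 142, 144,
       146, 148, 150, 152, 154, 156, 158, 160, 162, 164, 166, 168]))
collar 558.6856689453125 -12.820469856262207 50.698211669921875 [565.71528883 -15.8356889  152.81152443] lid z [595.77332603 -17.50566035 136.89650744]
slot 2956 141.4258099722489 ((557.591064453125, -9.889537811279297), (65.79755401611328, 28.468921661376953), 87.98131561279297)
collar 552.419189453125 -230.9099884033203 50.6689567565918 [ 559.04965178 -228.41773828  152.52612165] lid z [ 593.74992713 -227.45063841  136.53476952]
slot 3078 141.12788503944273 ((551.5028076171875, -234.17581176757812), (64.7981185913086, 30.250619888305664), 71.83293151855469)
```

View pics/w2.png

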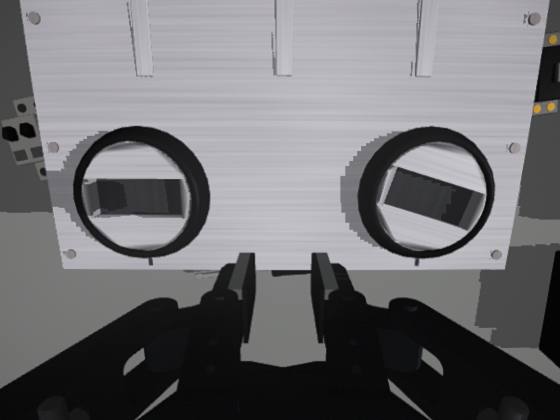

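The slots show at (137,197) left and (433,197) right, at the heights expected. I'll use both fingertips, about 25 mm apart, in one slot and spin about its axis. Left fastener first.

play_rows:
  targets:
    - [0.7,0.5,-4,1,0]
    - [0.7,1.1,-8,4,0]
    - [0.7,1.1,-11.1,7,0]
    - [0.7,1.1,-11.1,8,0]
    - [0.7,1.1,-11.1,8,0]
    - [0.7,1.1,-11.1,9,0]
    - [0.7,1.1,-11.1,9.7,0]
    - [0.7,1.1,-11.1,10.2,0]
    - [0.7,1.1,-11.1,10.6,0]
    - [0.7,1.1,-11.1,10.6,0]

```text
clock: 6.5
eef_pos: [558.3, -11.9, 170.0]
tool_rot: [3.142, 0.001, -0.028]
force: [0.5, -0.0, 0.5]
width: 25.8
gripper_force: 0.0
```

play_rows:
  targets:
    - [0.7,0,0,0.2,0]
    - [0.7,0,0,0.4,0]
    - [0.7,0,0,0.4,0]

```text
clock: 6.8
eef_pos: [558.5, -11.4, 166.3]
tool_rot: [-3.142, 0.0, -0.027]
force: [-0.5, -0.1, 0.0]
width: 26.1
gripper_force: 0.0
```

play_rows:
  targets:
    - [0.7,0,0,0,4]
    - [0.7,0,0,0,8]
    - [0.7,0,0,0,12]
    - [0.7,0,0,0,16]
    - [0.7,0,0,0,20]
    - [0.7,0,0,0,24]
    - [0.7,0,0,0,28]
    - [0.7,0,0,0,32]
    - [0.7,0,0,0,36]
    - [0.7,0,0,0,40]

```text
clock: 7.8
eef_pos: [559.0, -11.6, 166.6]
tool_rot: [-3.141, -0.001, -0.727]
force: [0.6, -1.0, -0.0]
width: 25.9
gripper_force: 2.0
```

```bash
python3 - <<'E'
from h import *
im,d,K,D,E=shot('wrist','w3.png'); s,T=tool(); print(s['torque'],s['force'])
E
```

```text
[-0.0468442  -0.16925342  0.03777608] [ 0.85060519 -1.04547284 -0.42235891]
```

View pics/w3.png

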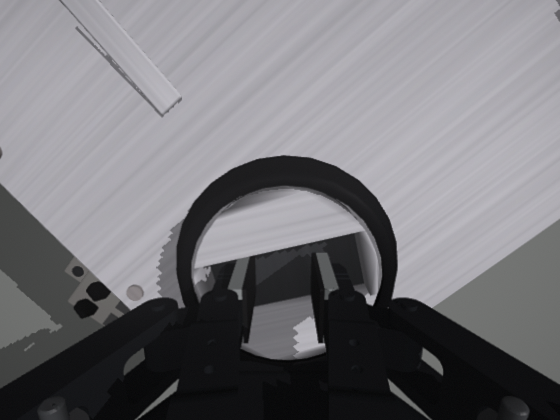

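Both fingertips are inside the slot at (305,270). It follows with about 12° of backlash, so I continue and sink slightly as the lid draws down.

play_rows:
  targets:
    - [0.7,0,0,0,4]
    - [0.7,0,0,0,8]
    - [0.7,0,0,0.05,12]
    - [0.7,0,0,0.1,16]
    - [0.7,0,0,0.15,20]
    - [0.7,0,0,0.2,24]
    - [0.7,0,0,0.25,28]
    - [0.7,0,0,0.3,32]
    - [0.7,0,0,0.3,36]
    - [0.7,0,0,0.3,40]

```text
clock: 8.85
eef_pos: [559.4, -12.2, 164.2]
tool_rot: [-3.139, -0.001, -1.424]
force: [1.0, -2.3, 1.9]
width: 25.9
gripper_force: 6.6
```

play_rows:
  targets:
    - [0.7,0,0,0,4]
    - [0.7,0,0,0,8]
    - [0.7,0,0,0,12]
    - [0.7,0,0,0,16]
    - [0.7,0,0,0,20]
    - [0.7,0,0,0,20]

```text
clock: 9.45
eef_pos: [559.4, -12.5, 163.4]
tool_rot: [-3.139, -0.002, -1.772]
force: [1.1, -2.7, -0.9]
width: 25.9
gripper_force: 1.9
```

```bash
python3 - <<'E'
from h import *
im,d,K,D,E=shot('wrist','w4.png'); s,T=tool(); print(s['torque'],s['force'],s['tool_rot'],s['qpos'])
E
```

```text
[-0.80885178 -0.54661104 -0.00929614] [ 2.05771762 -3.43571658 -2.41151083] [-3.13928575e+00 -1.82279641e-03 -1.77051026e+00] [-0.35546774  0.67844902  0.51502712  1.8745252  -0.48813199  0.71395343
 -2.90074959]
```

View pics/w4.png

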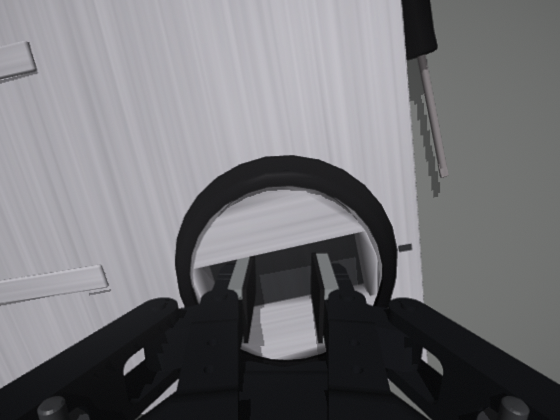

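The left slot reads about 88° turned, and joint 7 is near its limit. I free the tips, lift and measure, and will use the half-turned grasp for the right fastener.

play_rows:
  targets:
    - [0.7,0,0,0,-5]
    - [0.7,0,0,0,-10]
    - [0.7,0,0,-2,-10]
    - [0.7,0,0,-6,-10]
    - [0.7,0,0,-9,-18]
    - [0.7,0,0,-11,-26]
    - [0.7,0,0,-11,-34]
    - [0.7,0,0,-11,-42]
    - [0.7,0,0,-11,-50]
    - [0.7,0,0,-11,-58]

```text
clock: 10.5
eef_pos: [558.0, -10.8, 273.6]
tool_rot: [-3.141, 0.001, -0.751]
force: [-0.2, 0.2, -0.9]
width: 25.7
gripper_force: 0.0
```

play_rows:
  targets:
    - [0.7,-1,4,0,-8]
    - [0.7,-1,8,0,-16]
    - [0.7,-1,8,0,-24]
    - [0.7,-1,8,0,-32]
    - [0.7,-1,8,0,-42]
    - [0.7,-1,8,0,-42]
    - [0.7,-1,8,0,-42]

```text
clock: 11.2
eef_pos: [495.9, -62.3, 273.5]
tool_rot: [-3.141, 0.0, -0.028]
force: [-0.2, -0.4, -0.3]
width: 25.1
gripper_force: 0.0
```

```bash
cat > m.py <<'E'
from h import *
import sys
im,d,K,D,E=shot('wrist',sys.argv[1]); P=cloud(d,K,D,E)
s,T=tool(); print(s['eef_pos'],s['tool_rot'],s['qpos'],s['force'])
Q=P.reshape(-1,3); Q=Q[~np.isnan(Q[:,0])]
for c in ((558,-11.4),(552,-232.5)):
    r=np.hypot(Q[:,0]-c[0],Q[:,1]-c[1]); A=Q[(r<37)&(Q[:,2]<165)]; 
    if len(A)<200: continue
    zt=np.percentile(A[:,2],90); sl=A[A[:,2]<zt-8]; w=np.linalg.svd(sl[:,:2]-sl[:,:2].mean(0),full_matrices=False)[2][0]
    a=(r>57)&(r<75)&(Q[:,2]>125)&(Q[:,2]<145)
    print('slot',len(sl),zt,sl[:,:2].mean(0),cv2.minAreaRect(sl[:,:2].astype(np.float32)),'dir',np.degrees(np.arctan2(w[1],w[0]))%180,'lid z',np.median(Q[a][:,2]))
L=Q[(Q[:,0]>500)&(Q[:,0]<760)&(Q[:,2]>128)&(Q[:,2]<145)&(Q[:,1]>-290)&(Q[:,1]<40)]
for _ in range(4):
    k=np.linalg.lstsq(np.c_[L[:,:2],np.ones(len(L))],L[:,2],rcond=None)[0]; e=L[:,2]-np.c_[L[:,:2],np.ones(len(L))]@k; L=L[abs(e)<2]
print('lid slope',k[:2],len(L))
E
python3 m.py w5.png
```

```text
[495.96786296 -62.44750279 273.42631648] [-3.14135322e+00  1.83349816e-04 -2.88064982e-02] [-0.02593404  0.3953697   0.13205316  1.9090928  -0.06836294  0.84159005
 -1.45796787] [ 0.5285223  -0.19002219  0.5731698 ]
slot 3816 151.19401349496363 [559.86469656 -10.74625819] ((558.5123901367188, -11.4265775680542), (68.28449249267578, 28.97856903076172), 2.272749662399292) dir 1.7164968993847936 lid z 134.5576246396735
slot 3435 150.86490217926465 [ 552.16324223 -236.33219172] ((551.9108276367188, -235.6123046875), (64.16777038574219, 29.267620086669922), 72.08922576904297) dir 71.36377082796474 lid z 134.2455294103171
lid slope [-0.0059405   0.00142862] 51125
```

Left slot is about 87° turned and the lid slope is 0.006, so it has drawn down. Swinging to the flipped grasp over the right fastener.

play_rows:
  targets:
    - [0.7,1,2,0,-8]
    - [0.7,2,5,0,-16]
    - [0.7,3,8,0,-24]
    - [0.7,4,11,0,-32]
    - [0.7,5,14,0,-40]
    - [0.7,6.1,16.9,0,-48]
    - [0.7,6.1,16.9,0,-56]
    - [0.7,6.1,16.9,0,-64]
    - [0.7,6.1,16.9,0,-72]
    - [0.7,6.1,16.9,0,-80]

```text
clock: 12.25
eef_pos: [552.5, -233.0, 273.0]
tool_rot: [-3.141, 0.0, 1.373]
force: [0.6, -0.6, -0.9]
width: 25.4
gripper_force: 0.0
```

play_rows:
  targets:
    - [0.7,0,0,0,-8]
    - [0.7,0,0,0,-16]
    - [0.7,0,0,0,-24]
    - [0.7,0,0,0,-32]
    - [0.7,0,0,0,-40]
    - [0.7,0,0,0,-48]
    - [0.7,0,0,0,-56]
    - [0.7,0,0,0,-64]
    - [0.7,0,0,0,-72]
    - [0.7,0,0,0,-80]

```text
clock: 13.25
eef_pos: [552.5, -233.0, 273.1]
tool_rot: [-3.141, -0.001, 2.77]
force: [-0.2, 0.6, 0.7]
width: 25.6
gripper_force: 0.0
```

play_rows:
  targets:
    - [0.7,0,0,2,-3.2]
    - [0.7,0,0,5,-3.2]
    - [0.7,0,0,8,-3.2]
    - [0.7,0,0,8,-3.2]

```text
clock: 13.65
eef_pos: [549.6, -232.6, 189.4]
tool_rot: [-3.141, -0.009, 2.82]
force: [-0.0, -0.6, -0.1]
width: 26.0
gripper_force: 0.0
```

play_rows:
  targets:
    - [0.7,0,0,0,0]
    - [0.7,0,0,0,0]

```text
clock: 13.85
eef_pos: [553.8, -233.1, 194.9]
tool_rot: [3.142, 0.003, 2.821]
force: [0.2, 0.3, 0.9]
width: 25.7
gripper_force: 0.0
```

```bash
python3 - <<'E'
from h import *
im,d,K,D,E=shot('wrist','w6.png'); s,T=tool(); print(s['force'],s['eef_pos'],s['tool_rot'],s['qpos'])
E
```

```text
[-0.10092953  0.75821561  0.64078495] [ 553.8120854  -233.18929407  195.07453329] [-3.14151471e+00  3.03495305e-03  2.82118502e+00] [ 0.69965993  0.68424962 -0.56751607  1.71444226  0.4587935   0.87553904
  1.18588019]
```

View pics/w6.png

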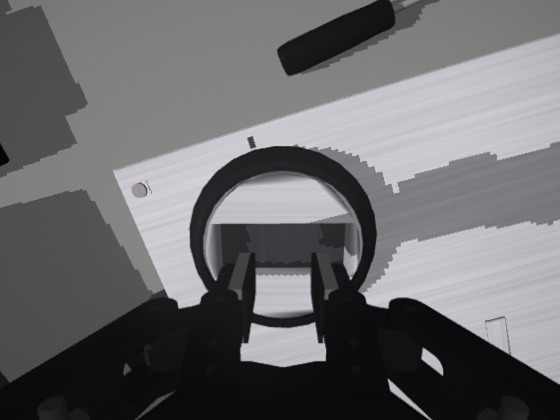

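The fingertips (285,262) are lined up with the right slot (288,245). Descending.

play_rows:
  targets:
    - [0.7,0.1,0,1,0]
    - [0.7,0.1,0,1.8,0]
    - [0.7,0.1,0,2.2,0]
    - [0.7,0.1,0,2.6,0]
    - [0.7,0.1,0,3.0,0]
    - [0.7,0.1,0,3.0,0]

```text
clock: 14.5
eef_pos: [551.7, -232.8, 163.2]
tool_rot: [-3.142, -0.0, 2.822]
force: [0.6, -0.3, 0.1]
width: 25.5
gripper_force: 0.0
```

play_rows:
  targets:
    - [0.7,0,0,0,4]
    - [0.7,0,0,0,8]
    - [0.7,0,0,0,12]
    - [0.7,0,0,0,16]
    - [0.7,0,0,0,20]
    - [0.7,0,0,0,24]
    - [0.7,0,0,0,28]
    - [0.7,0,0,0,32]
    - [0.7,0,0,0,36]
    - [0.7,0,0,0,40]

```text
clock: 15.5
eef_pos: [551.7, -232.9, 163.4]
tool_rot: [3.141, 0.0, 2.121]
force: [0.5, 0.3, -0.2]
width: 25.9
gripper_force: 1.7
```

play_rows:
  targets:
    - [0.7,0,0,0,4]
    - [0.7,0,0,0,8]
    - [0.7,0,0,0,12]
    - [0.7,0,0,0,16]
    - [0.7,0,0,0,20]
    - [0.7,0,0,0,24]
    - [0.7,0,0,0,28]
    - [0.7,0,0,0,32]
    - [0.7,0,0,0,36]
    - [0.7,0,0,0,40]

```text
clock: 16.5
eef_pos: [551.7, -232.7, 163.3]
tool_rot: [3.142, -0.0, 1.423]
force: [0.3, 0.2, 0.4]
width: 25.7
gripper_force: 2.9
```

play_rows:
  targets:
    - [0.7,0,0,0,3]
    - [0.7,0,0,0,5]
    - [0.7,0,0,0,7]
    - [0.7,0,0,0,7]

```text
clock: 16.9
eef_pos: [551.7, -232.7, 163.3]
tool_rot: [-3.142, -0.0, 1.303]
force: [-1.0, -0.3, 0.7]
width: 25.2
gripper_force: 2.2
```

```bash
python3 - <<'E'
from h import *
s,T=tool(); print(s['torque'],s['force'],s['qpos'])
E
```

```text
[0.01142679 0.05139359 0.11999033] [-1.01013671 -0.3474567   0.68068445] [ 0.42786342  0.6690444  -0.12028084  1.75151257  0.11211177  0.72771285
 -0.01862421]
```

play_rows:
  targets:
    - [0.7,0,0,0,2]
    - [0.7,0,0,0,4]
    - [0.7,0,0,0,5]
    - [0.7,0,0,0,5]

```text
clock: 17.3
eef_pos: [551.9, -232.6, 163.4]
tool_rot: [3.141, 0.001, 1.218]
force: [-0.4, 0.2, 0.2]
width: 25.5
gripper_force: 28.9
```

```bash
python3 - <<'E'
from h import *
s,T=tool(); print(s['torque'],s['force'],s['qpos'])
E
```

```text
[0.00329516 0.0273694  1.52258999] [-0.37626918  0.16790524  0.15708502] [ 0.41202032  0.66812854 -0.09585527  1.75179177  0.0902866   0.72549488
 -0.08354929]
```

The torque of 1.5 N m shows the right fastener is at its stop. Backing off, lifting, then topping up the left one the same way.

play_rows:
  targets:
    - [0.7,0,0,0,-6]
    - [0.7,0,0,0,-12]
    - [0.7,0,0,0,-17]
    - [0.7,0,0,0,-17]
    - [0.7,0,0,-2,-17]
    - [0.7,0,0,-5,-17]
    - [0.7,0,0,-7,-17]
    - [0.7,0,0,-7,-17]

```text
clock: 18.1
eef_pos: [553.4, -233.5, 236.3]
tool_rot: [3.136, 0.001, 1.508]
force: [0.3, 0.3, -0.1]
width: 25.4
gripper_force: 0.0
```

play_rows:
  targets:
    - [0.7,4,-0.1,0,0]
    - [0.7,8,-0.2,0,0]
    - [0.7,12,-0.3,0,0]
    - [0.7,16,-0.4,0,0]
    - [0.7,20,-0.5,0,0]
    - [0.7,22.1,-0.6,0,0]
    - [0.7,22.1,-0.6,0,0]
    - [0.7,22.1,-0.6,0,0]

```text
clock: 18.9
eef_pos: [558.1, -12.3, 232.6]
tool_rot: [-3.14, 0.001, 1.511]
force: [-0.3, -0.6, 0.4]
width: 25.9
gripper_force: 0.0
```

```bash
python3 m.py w7.png
```

```text
[558.17735088 -13.44007735 232.67773773] [-3.14045593e+00  1.16611214e-03  1.50957484e+00] [ 0.1057125   0.53074732 -0.19914863  1.79879611  0.13791202  0.8267593
 -0.22169506] [-0.1475117  -0.10691248  0.7388289 ]
slot 4246 150.78627034324 [558.39717729 -14.35543612] ((558.297607421875, -14.0172758102417), (68.63180541992188, 28.17020034790039), 2.547685146331787) dir 2.020603493020616 lid z 134.22155669703477
lid slope [-0.00374343  0.0021079 ] 44228
```

View pics/w7.png

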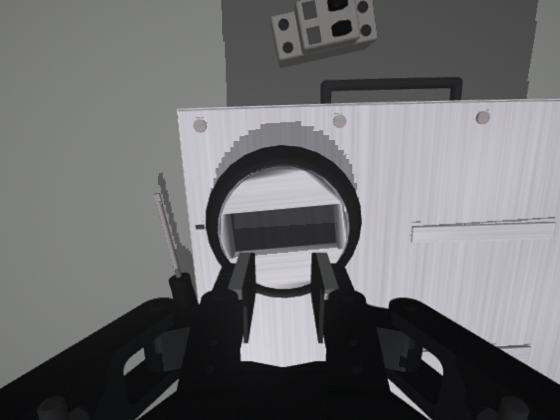

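The left slot (285,230) still stands about 4° short of its stop. Inserting again for a final turn.

play_rows:
  targets:
    - [0.7,0,0,3,0]
    - [0.7,0,0,4.5,0]
    - [0.7,0,0,5.5,0]
    - [0.7,0,0,6.3,0]
    - [0.7,0,0,6.9,0]
    - [0.7,0,0,6.9,4]
    - [0.7,0,0,6.9,8]
    - [0.7,0,0,6.9,12]
    - [0.7,0,0,6.9,15]
    - [0.7,0,0,6.9,15]

```text
clock: 19.95
eef_pos: [558.4, -12.6, 164.4]
tool_rot: [3.141, 0.002, 1.252]
force: [-0.1, -2.4, -1.4]
width: 25.6
gripper_force: 14.4
```

```bash
python3 - <<'E'
from h import *
s,T=tool(); print(s['torque'],s['force'],s['tool_rot'])
E
```

```text
[-0.52556893  0.18111927  0.82457945] [-0.1040709  -2.42769746 -1.44589501] [3.14131209e+00 1.61365576e-03 1.25248400e+00]
```

Torque has risen to 0.8 N m. A little more, then back off, retreat and check.

play_rows:
  targets:
    - [0.7,0,0,0,2]
    - [0.7,0,0,0,2]
    - [0.7,0,0,0,-4]
    - [0.7,0,0,0,-10]
    - [0.7,0,0,0,-15]
    - [0.7,0,0,0,-15]
    - [0.7,0,0,-2,-15]
    - [0.7,0,0,-6,-15]
    - [0.7,0,0,-10,-15]
    - [0.7,0,0,-12,-15]

```text
clock: 20.95
eef_pos: [560.4, -11.1, 288.0]
tool_rot: [3.135, -0.002, 1.509]
force: [1.4, 0.5, 0.0]
width: 25.7
gripper_force: 0.0
```

play_rows:
  targets:
    - [0.7,-4,-1,0,8]
    - [0.7,-8,-3,0,16]
    - [0.7,-11,-5,0,24]
    - [0.7,-11,-5,0,24]
    - [0.7,-11,-5,0,24]

```text
clock: 21.45
eef_pos: [502.5, -118.9, 284.8]
tool_rot: [3.14, -0.001, 1.09]
force: [-0.1, 0.6, -1.0]
width: 25.6
gripper_force: 0.0
```

```bash
python3 m.py w8.png
```

```text
[ 503.04773173 -117.85733993  284.70649322] [ 3.14049311e+00 -1.90459777e-03  1.09284058e+00] [ 0.24483674  0.40349388 -0.09553809  1.84921332  0.04636002  0.88941391
 -0.35017997] [-0.25051775  0.07813913  0.02200483]
slot 4202 150.97153367673275 [559.59060361 -10.78068926] ((558.7077026367188, -11.164825439453125), (29.256061553955078, 69.0306167602539), 88.33514404296875) dir 178.50037967179463 lid z 134.33012046650595
slot 1308 150.7031094682828 [ 562.32364321 -234.80380413] ((557.5753173828125, -236.41293334960938), (58.54376983642578, 25.41004753112793), 1.0340429544448853) dir 171.12812668732548 lid z 134.01979399494633
lid slope [-0.00303662  0.0018103 ] 67407
```

View pics/w8.png

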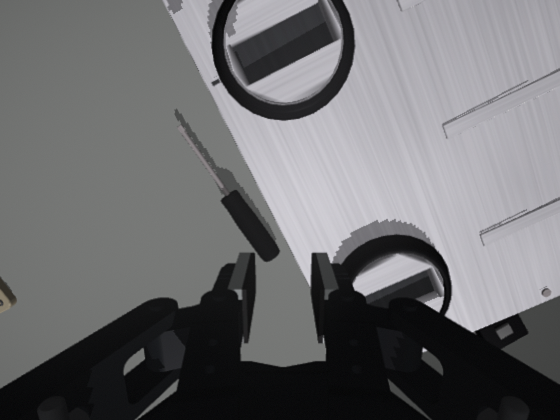

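The left slot (285,42) and the right slot (405,290) are parallel and square to the front edge. The left reads -1.5°, which is its stop. Lid slope is 0.003 and the robot is clear, so I'm handing in.

```bash
python3 -c "
from cell import ctrl; print(ctrl.finish_job())"
```

```text
the job is handed in; nothing more can be done
None
```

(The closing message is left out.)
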